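# Load a cask sample flask through the analyser's dust flap

## Robot

A 6-joint arm with a two-finger parallel gripper is mounted at the origin on the work surface. World frame = base frame: x ahead of the robot, y to its left, z up, the work surface at z = 0. Lengths are in m, angles in rad, forces in N, time in s.
With the tool pointing down it reaches from about 0.35 to 0.775 m from the base axis. Payload 5.5 kg.
Tool frame: the origin (TCP) lies at the very end of the fingers, on their centre line; the grasp point (between the pads) lies 19 mm behind it; z points along the fingers, y is the line along which they close (so a half turn about z gives the same grasp; the last joint's range is limited). The gripper opens to 85 mm and grips with 20 to 120 N. Pads are 22 mm wide; open, the fingers measure 114 mm over their backs; the gripper's body (76 mm by 85 mm) begins 54 mm behind the grasp point. The pads swing forward as they close: fully open they stand 13 mm farther back than shut.
Start: joints at [-1.367, 0.313, 0.046, 1.304, 0, 1.431], TCP at [0.194, -0.541, 0.204] pointing down, gripper open.
Joint ranges: [-2.76, 2.76], [-0.86, 1.69], [-1.03, 1.26], [-2.2, 2.34], [-1.47, 1.5], [-3.14, 3.14]. Speed limits (rad/s): [2.57, 2.57, 3.14, 3.14, 3.14, 3.14].

## Interface

Orientations are given as a unit quaternion [x, y, z, w].
In Python, from bench import get_obs, imaging, env gives the robot as it stands.
- The arm moves only by the tool play_rows, never from a script. Its argument "rows" is a list that holds one entry, the list of rows, each a list of 7 numbers: the shift along the tool's x, y, z in cm, then the turn, a rotation vector about the tool's x, y, z in rad, then the opening, from 0 (shut) to 1 (fully open). A call has 1 to 20 rows; each row shifts and turns the commanded pose from where the row before left it, along the tool's axes as they then stand; what a row does not reach is not made up. A row lasts 1/10 s, in which the tool goes at most 50 mm and 8.59 degrees, less where a joint would pass 70% of its speed; a pose out of reach is approached as far as the arm can. A call is refused whole if a number of a shift passes 5 or a number of a turn 0.15, either way. A call with a gripper value outside its range is refused whole. The fingers move at their own pace and stop on an object; "grip_force" is the grip in N (left out, the last holds). Time passes only in rows, so rows that do not move let the fingers close. It gives the time, the measured TCP pose, the force, the opening and the grip force at its end, in the units of the state.
- get_obs(): the state, without advancing time (a new reading comes with each control period).
- imaging.read_camera(name): name is "scene" or "top" or "wrist"; returns the picture (480x640x3 uint8, blue, green, red); there is no depth.
- imaging.calibration(name): a dict with "intrinsics" (3x3 intrinsics, pixels), "T" (4x4, takes a point from camera to world coordinates). Camera axes: x right, y up, looking along -z (the intrinsics and any distortion apply to the point x, -y, -z); pixel columns grow to the right and rows downward; lengths in m; the calibration is good to about 2 mm. A picture is of the moment at which its call begins: read the wrist's pose just before it. calibration takes no time and is no camera call; for the wrist camera it gives the pose at the moment of the call.
- env.hand_in(): hands the job in; it is judged then, once.
The state is a dict: "clock": time; "joint_pos": joint angles; "dq": joint speeds; "joint_torque": joint torques, N m; "position": TCP position; "tool_rot": TCP orientation; "ft_force": force on the tool from outside, world axes, zero at the start; "moment": the same for the moment, N m; "finger_gap": finger opening in m; "grasp_force": force on a finger pad.
Only numpy, scipy, OpenCV 4.12 (cv2) and the standard library are available. Lean on these libraries where they do the work, as an engineer would, in place of code of your own. Each camera call takes 0.05 s, during which the arm holds its last target. There are 200 camera calls.

## Task

Load the red-capped sample flask into the analyser: push it straight down through the sprung dust flap until it stands upright on the floor of the well, let go, and leave it there holding the flap open. Do not drop it in, and leave the blue-capped flask standing where it is.

Things in the scene. Friction and masses are not known exactly. Their poses are not given: they have to be found in the camera images.
- red_sample_mid (a point): Centre (on the axis, half-way up) of the flask to load: sealed aluminium cylinder, 40 mm in diameter all the way up, 140 mm tall, about 0.2 kg, red cap (top 30 mm) and red band; z runs along its axis to the cap. It starts upright on the bench. Once home only its top 55 mm stand above the mouth of the well, so grip it near the top.
- blue_sample_mid (a point): Centre (half-way up, on the axis) of the other flask, the same in size and weight but with a blue cap and a blue band. It stands on the bench at least 110 mm away from the red one and must stay there.
- port_mouth (a point): Centre of the sample well's mouth, ringed orange, level with the deck of the white analyser (fixed box 275 x 220 mm, turned up to 17 degrees), 105 mm above the bench. x points to the grey console (from 95 mm away, 40 mm above the deck), z up. Well: 68 mm along x, 62 along y, 85 deep, flat floor; a flask standing in it has its centre 15 mm below this point.
- flap (a joint): Angle of the steel dust flap (68 x 60 mm, 4 mm thick, top 4 mm below the deck) that covers the well: 0 shut (level); it swings down into the well, up to 1.52 rad, about its console-side edge. A spring shuts it; a flask pushed down on the well's axis needs about 2 N, about its own weight. It rests on the side of a flask standing in the well at 1.0 to 1.5 rad.
There are look-alikes about, which are no part of the job. What is shaped like the part that bears blue_sample_mid but yellow is not meant.

How it is judged:
At the end, for the whole second after the job is handed in: The red-capped flask stands in the well: centre within 22 mm of the well axis and at most 10 mm above its seated height, within 10 degrees of upright, at rest, the flap open beyond 0.8 rad; the blue-capped flask is upright within 10 degrees and within 20 mm of its start (horizontal distance between red_sample_mid and port_mouth below 0.022 m and z of red_sample_mid in the frame of port_mouth below -0.005 m and angle between each of red_sample_mid, blue_sample_mid's own z axis and vertical below 0.175 rad and value of joint flap above 0.8 rad and linear speed of red_sample below 0.02 m/s and distance of blue_sample_mid from where it was at the start of the episode below 0.02 m); the robot touches nothing.
It fails at once if the red-capped flask is dropped into the well (falls faster than 0.6 m/s with its foot below the mouth) (horizontal distance between red_sample_mid and port_mouth below 0.035 m and z of red_sample_mid in the frame of port_mouth below 0.07 m and linear speed of red_sample above 0.6 m/s).
It fails at once if the blue-capped flask is knocked over or carried off (tilted by more than 30 degrees or moved by more than 60 mm) (angle between blue_sample_mid's own z axis and vertical above 0.52 rad or distance of blue_sample_mid from where it was at the start of the episode above 0.06 m).
It also fails if it takes over 42 s, if anything falls off the work surface, if the arm or the gripper's body presses on something with over 40 N, if the wrist force passes 120 N, or if a joint passes its speed limit or range.

## Working session

There is one attempt and no reset: what is moved stays moved. The work goes in short steps, Python scripts to look and compute and a tool call to move; the robot and the scene stay as the last step left them, time stands still between calls to the robot, and variables do not carry over. Pictures are saved under pics/ and viewed, at most 10 in all, crops included, and the job is handed in when it is done.

Besides the shell and the picture viewer there is one more tool, called after "Call:" as name([rows], argument=value, ...), one row to a line, values as JSON. play_rows: Moves the arm, as the interface text tells. Its arguments: {"type":"object","properties":{"rows":{"type":"array"},"grip_force":{"type":"number"}},"required":["rows"]}

```bash
mkdir -p pics; ls; python3 - <<'E'
from bench import get_obs, imaging, env
import cv2,numpy as np
o=get_obs();print(o)
for n in ("scene","top"):
    im=imaging.read_camera(n);cv2.imwrite(f"pics/{n}0.png",im)
    c=imaging.calibration(n);print(n,c)
E
```

```text
pics
{'clock': 0.0, 'joint_pos': array([-1.36660208e+00,  3.13983853e-01,  4.49752981e-02,  1.30360805e+00,
        1.78405123e-05,  1.43122026e+00]), 'dq': array([ 0.00047903,  0.00200987,  0.00060881, -0.00039268,  0.0008008 ,
       -0.00130255]), 'joint_torque': array([-8.32121132e-04, -4.80628717e+01,  2.98530489e+01,  1.91867998e-02,
       -2.34776508e-04, -1.45406950e-06]), 'position': array([ 0.19369149, -0.54079603,  0.20351683]), 'tool_rot': array([ 9.85263674e-01,  1.71039949e-01, -2.04850904e-05, -9.09953485e-04]), 'ft_force': array([-0.6432447 ,  1.20373924, -0.12164927]), 'moment': array([ 0.0215207 , -0.03655272,  0.01841731]), 'grasp_force': 0.0, 'finger_gap': 0.0855504710059972}
scene {'intrinsics': array([[471.26635448,   0.        , 309.751232  ],
       [  0.        , 471.26635448, 239.5794252 ],
       [  0.        ,   0.        ,   1.        ]]), 'T': array([[ 0.28374738, -0.64473851,  0.70978847,  1.15631489],
       [ 0.95869155,  0.17534387, -0.22397555, -0.12838321],
       [ 0.01994861,  0.74402068,  0.66785873,  0.67995977],
       [ 0.        ,  0.        ,  0.        ,  1.        ]])}
top {'intrinsics': array([[482.83512053,   0.        , 325.23921445],
       [  0.        , 482.83512053, 244.72302651],
       [  0.        ,   0.        ,   1.        ]]), 'T': array([[ 0.01836184,  0.98570905, -0.167453  ,  0.43662461],
       [-0.99955778,  0.02201552,  0.01998878,  0.09561837],
       [ 0.02338969,  0.16701191,  0.9856774 ,  0.80248931],
       [ 0.        ,  0.        ,  0.        ,  1.        ]])}
```

View pics/scene0.png

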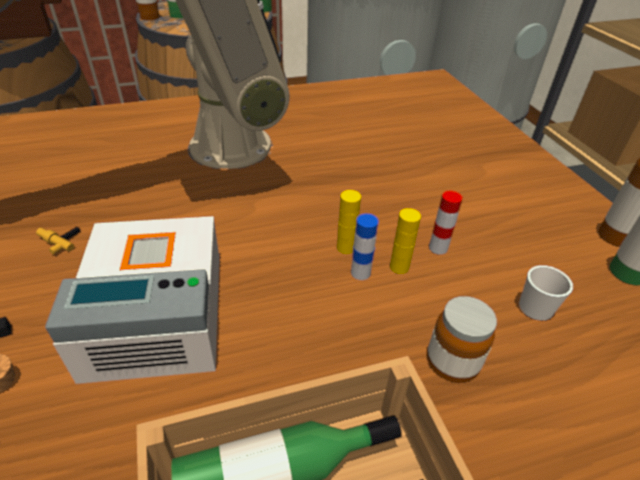

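View pics/top0.png

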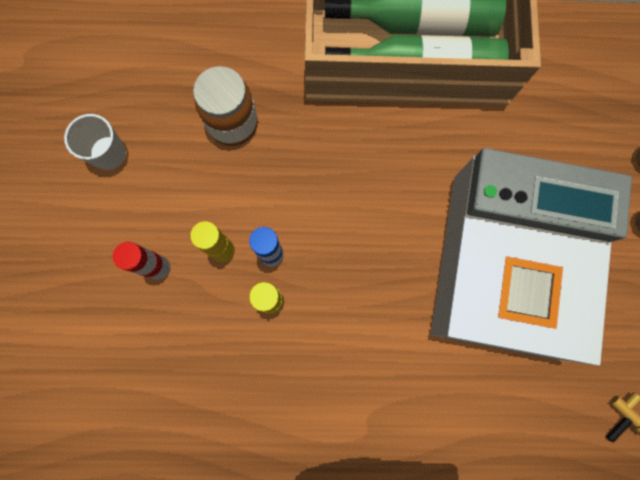

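Scene view: the red cap is at (451,200), the blue at (366,225), and the yellow look-alikes at (349,200) and (408,218). The analyser ring is at (148,251). In the top view the red cap is at (130,256), the blue at (264,241), the yellows at (205,236) and (264,297), and the ring at (530,293). I choose the red-capped flask with the red band at top (130,256). The yellow cylinders, the blue flask, the jar and the cup are not meant.

```bash
cat > h.py <<'E'
from bench import get_obs, imaging, env
import cv2,numpy as np
from scipy.spatial.transform import Rotation as R
def ray(c,uv,z):
    K=np.array(c["intrinsics"]);T=np.array(c["T"])
    p=np.linalg.solve(K,[uv[0],uv[1],1]);d=T[:3,:3]@[p[0],-p[1],-p[2]]
    return T[:3,3]+d*(z-T[2,3])/d[2]
def proj(c,P):
    K=np.array(c["intrinsics"]);T=np.array(c["T"])
    q=T[:3,:3].T@(np.asarray(P)-T[:3,3]);p=K@[q[0],-q[1],-q[2]];return p[:2]/p[2]
def mask(im,h0,h1,s=150,v=60):
    hsv=cv2.cvtColor(im,cv2.COLOR_BGR2HSV);return cv2.inRange(hsv,(h0,s,v),(h1,255,255))
def blobs(m,a=60):
    cs,_=cv2.findContours(m,cv2.RETR_EXTERNAL,cv2.CHAIN_APPROX_NONE)
    return sorted([c for c in cs if cv2.contourArea(c)>a],key=cv2.contourArea,reverse=True)
E
python3 - <<'E'
from h import *
im=cv2.imread("pics/top0.png");s=cv2.imread("pics/scene0.png")
ct=imaging.calibration("top");cs=imaging.calibration("scene")
for nm,h in (("red",(0,4)),("blue",(105,125)),("yel",(26,34)),("or",(8,13))):
  for n,i,c in (("top",im,ct),("scene",s,cs)):
    for b in blobs(mask(i,*h,s=200 if nm in("red","or") else 150,v=90))[:5 if nm!="or" else 3]:
        x,y,w,hh=cv2.boundingRect(b);print(nm,n,(x,y,w,hh),cv2.contourArea(b))
        if nm=="or" and (n=="top" and x>480 or n=="scene" and y>200 and x<200):
            q=cv2.approxPolyDP(cv2.convexHull(b),8,True)[:,0];P=np.array([ray(c,p,.105) for p in q]);print(q.tolist(),P.round(4).tolist(),P.mean(0))
for n,p in (("red",(129,256)),("blue",(264,241)),("y1",(205,235)),("y2",(264,297))):
    P=ray(ct,p,.14);print(n,P.round(3),proj(cs,P).round(0))
E
```

```text
red top (113, 242, 29, 28) 594.0
red scene (441, 192, 20, 21) 304.5
red scene (434, 225, 18, 13) 128.0
blue top (250, 228, 28, 27) 545.5
blue scene (357, 214, 21, 24) 372.0
blue scene (354, 251, 19, 13) 148.0
yel top (250, 282, 32, 30) 627.5
yel top (191, 222, 29, 28) 572.5
yel scene (401, 210, 19, 11) 148.5
yel scene (342, 191, 18, 11) 132.0
red [0.527 0.351 0.14 ] [449. 194.]
blue [0.553 0.167 0.14 ] [366. 218.]
y1 [0.559 0.249 0.14 ] [408. 213.]
y2 [0.475 0.164 0.14 ] [349. 194.]
```

```bash
python3 - <<'E'
from h import *
im=cv2.imread("pics/top0.png");ct=imaging.calibration("top")
s=cv2.imread("pics/scene0.png");cs=imaging.calibration("scene")
for n,i,c,(y0,y1,x0,x1) in (("top",im,ct,(245,340,490,575)),("scene",s,cs,(225,275,110,185))):
    print(cv2.cvtColor(i,cv2.COLOR_BGR2HSV)[(330 if n=="top" else 265), (530 if n=="top" else 145)] )
    m=np.zeros(i.shape[:2],np.uint8);m[y0:y1,x0:x1]=mask(i,5,20,170,150)[y0:y1,x0:x1]
    b=blobs(m)[0];q=cv2.boxPoints(cv2.minAreaRect(b)) if n=="top" else cv2.approxPolyDP(cv2.convexHull(b),5,True)[:,0]
    P=np.array([ray(c,p,.105)[:2] for p in q]);print(n,q.tolist(),P.round(4).tolist(),P.mean(0).round(4))
    print(np.degrees(np.arctan2(*(np.roll(P,-1,0)-P).T[::-1])).round(1),np.linalg.norm(np.roll(P,-1,0)-P,axis=1))
E
```

```text
[ 94   9 228]
top [[498.0982666015625, 319.8330993652344], [506.1060791015625, 257.3725891113281], [562.9915771484375, 264.6656188964844], [554.9837646484375, 327.1261291503906]] [[0.451, -0.1694], [0.5422, -0.1851], [0.5332, -0.2692], [0.4422, -0.2516]] [ 0.4921 -0.2188]
[ -9.8 -96.1 169.1  83.9] [0.09251542 0.08451073 0.09267306 0.08265639]
[ 15 255 239]
scene [[174, 233], [169, 265], [120, 268], [129, 235]] [[0.4623, -0.1715], [0.5445, -0.1862], [0.53, -0.2661], [0.4466, -0.2506]] [ 0.4958 -0.2186]
[ -10.2 -100.3  169.5   78.8] [0.08345391 0.08116206 0.08479561 0.08061675]
```

Call:
play_rows([
  [[0,0,-0.9,0,0,-0.15,1],[0,0,-0.9,0,0,-0.15,1],[0,0,-0.9,0,0,-0.15,1],[0,0,-0.9,0,0,-0.15,1],[0,0,-0.9,0,0,-0.15,1],[0,0,-0.9,0,0,-0.15,1],[0,0,-0.9,0,0,-0.15,1],[4,1.45,0,0,0,0,1],[4,1.45,0,0,0,0,1],[4,1.45,0,0,0,0,1],[4,1.45,0,0,0,0,1],[4,1.45,0,0,0,0,1],[4,1.45,0,0,0,0,1],[4,1.45,0,0,0,0,1],[4,1.45,0,0,0,0,1],[4,1.45,0,0,0,0,1],[4,1.45,0,0,0,0,1],[4,1.45,0,0,0,0,1],[4,1.45,0,0,0,0,1]],
])

```text
clock: 2.0
position: [0.45, -0.0978, 0.2672]
tool_rot: [0.767, 0.642, -0.0, -0.0]
ft_force: [1.4, -0.6, 0.5]
finger_gap: 0.086
grasp_force: 0.0
```

Call:
play_rows([
  [[4,0,0,0,0,0,1],[4,0,0,0,0,0,1],[4,0,0,0,0,0,1],[4,0,0,0,0,0,1],[4,0,0,0,0,0,1],[4,0,0,0,0,0,1],[4,0,0,0,0,0,1],[4,0,0,0,0,0,1],[4,0,0,0,0,0,1],[4,0,0,0,0,0,1],[4,0,0,0,0,0,1],[0,0,0,0,0,0,1],[0,0,0,0,0,0,1]],
])

```text
clock: 3.3
position: [0.5266, 0.3342, 0.2661]
tool_rot: [0.766, 0.643, -0.001, -0.0]
ft_force: [-0.7, 0.5, -0.0]
finger_gap: 0.0854
grasp_force: 0.0
```

```bash
cat > look.py <<'E'
from h import *
import sys
o=get_obs();c=imaging.calibration("wrist");im=imaging.read_camera("wrist");cv2.imwrite(f"pics/{sys.argv[1]}.png",im)
print(o["clock"],o["position"],R.from_quat(o["tool_rot"]).as_matrix().round(3).tolist(),o["joint_pos"].round(2),c["T"].round(3).tolist())
M=R.from_quat(o["tool_rot"]).as_matrix()
m=mask(im,0,4,200,90)|mask(im,176,179,200,90)
for b in blobs(m,200):
    print("red",cv2.boundingRect(b),cv2.contourArea(b))
b=blobs(m,200)
if b:
    (u,v),r=cv2.minEnclosingCircle(b[0]);P=ray(c,(u,v),.14);print((u,v,r),P,"tool delta cm",100*M.T@(P-o["position"]))
E
python3 look.py w1
```

```text
3.3 [0.52656448 0.33424071 0.26608416] [[0.174, 0.985, -0.002], [0.985, -0.174, -0.001], [-0.002, -0.002, -1.0]] [ 0.44  0.41  0.34  1.5  -0.    2.18] [[0.985, 0.164, 0.058, 0.541], [-0.174, 0.932, 0.319, 0.416], [-0.002, -0.324, 0.946, 0.436], [0.0, 0.0, 0.0, 1.0]]
```

View pics/w1.png

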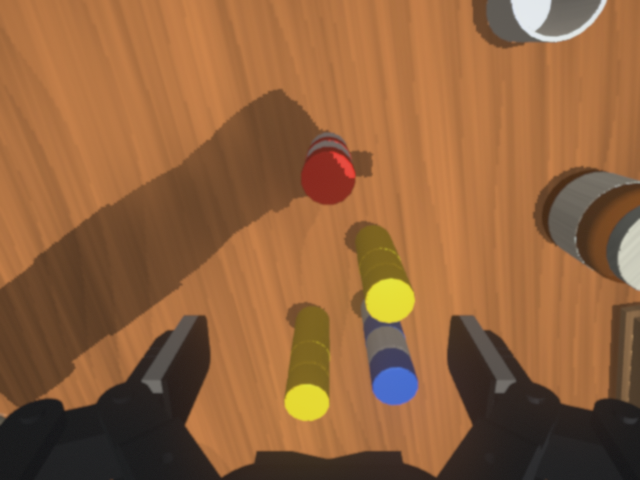

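The wrist view shows the red cap at (328,177), clear of the yellows at (390,300) and (307,402) and the blue cap at (395,385). The choice is confirmed: a red cap with a red and grey body.

```bash
python3 - <<'E'
from h import *
o=get_obs();c=imaging.calibration("wrist");im=cv2.imread("pics/w1.png");print(c["intrinsics"].round(1).tolist(),cv2.cvtColor(im,cv2.COLOR_BGR2HSV)[185,325])
M=R.from_quat(o["tool_rot"]).as_matrix()
for n,p in (("red",(328,177)),("y1",(390,300)),("blue",(395,386)),("y2",(307,402))):
    P=ray(c,p,.14);print(n,P.round(4),(100*M.T@(P-o["position"])).round(2))
print(proj(c,o["position"]))
E
```

```text
[[418.5, 0.0, 328.3], [0.0, 418.5, 233.2], [0.0, 0.0, 1.0]] [  3 195 137]
red [0.5305 0.357  0.14  ] [ 2.41 -0.02 12.65]
y1 [0.5615 0.2514 0.14  ] [-7.44  4.89 12.66]
blue [0.5552 0.1688 0.14  ] [-15.68   5.71  12.67]
y2 [0.4777 0.1655 0.14  ] [-17.37  -1.85  12.68]
[328.35010182 285.24322762]
```

Call:
play_rows([
  [[1.1,0,3,0,0,0,1],[1.1,0,3,0,0,0,1],[0,0,3,0,0,0,1],[0,0,3,0,0,0,1],[0,0,2,0,0,0,1],[0,0,1.5,0,0,0,1],[0,0,1,0,0,0,1],[0,0,0,0,0,0,1],[0,0,0,0,0,0,1]],
], grip_force=50)

```text
clock: 4.25
position: [0.5314, 0.3547, 0.1032]
tool_rot: [0.767, 0.641, 0.0, 0.0]
ft_force: [-0.1, -0.4, 0.4]
finger_gap: 0.0852
grasp_force: 0.0
```

Call:
play_rows([
  [[0,0,0,0,0,0,0.7],[0,0,0,0,0,0,0.6],[0,0,0,0,0,0,0.5],[0,0,0,0,0,0,0.4],[0,0,0,0,0,0,0.2],[0,0,0,0,0,0,0.2],[0,0,0,0,0,0,0.2],[0,0,0,0,0,0,0.2]],
])

```text
clock: 5.05
position: [0.5313, 0.3557, 0.1034]
tool_rot: [0.767, 0.642, 0.001, 0.0]
ft_force: [-0.4, -0.9, 5.5]
finger_gap: 0.0377
grasp_force: 49.9
```

Call:
play_rows([
  [[0,0,-1,0,0,0,0.2],[0,0,-3,0,0,0,0.2],[0,0,-4,0,0,0,0.2],[0,0,-4,0,0,0,0.2],[0,0,-2,0,0,0,0.2],[0,0,-1.5,0,0,0,0.2],[0,0,0,0,0,0,0.2],[0,0,0,0,0,0,0.2]],
])

```text
clock: 5.85
position: [0.5308, 0.3552, 0.2567]
tool_rot: [0.767, 0.642, -0.0, -0.0]
ft_force: [-0.0, -0.0, -2.4]
finger_gap: 0.0376
grasp_force: 50.8
```

```bash
python3 look.py w2; python3 - <<'E'
from h import *
cv2.imwrite("pics/s2.png",imaging.read_camera("scene")[60:330,250:570])
E
```

```text
5.85 [0.53082202 0.35518039 0.25670171] [[0.176, 0.984, -0.001], [0.984, -0.176, -0.0], [-0.001, -0.001, -1.0]] [ 0.46  0.44  0.36  1.49 -0.    2.21] [[0.984, 0.166, 0.057, 0.545], [-0.176, 0.932, 0.318, 0.437], [-0.001, -0.323, 0.946, 0.427], [0.0, 0.0, 0.0, 1.0]]
red (300, 312, 39, 41) 418.5
(315.3685302734375, 329.61737060546875, 22.634803771972656) [0.5039643  0.26314654 0.14      ] tool delta cm [-9.52566463 -1.01693428 11.67630553]
```

View pics/w2.png

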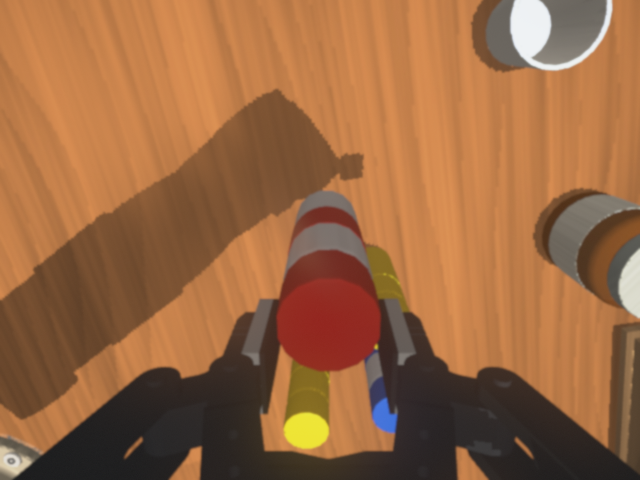

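View pics/s2.png

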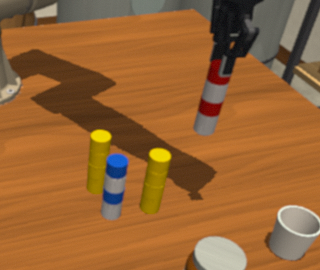

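The flask is held: in the wrist view the cap is at (329,320), with the foot's far edge at (328,192). The neighbours are still standing.

```bash
python3 - <<'E'
from h import *
o=get_obs();c=imaging.calibration("wrist");M=R.from_quat(o["tool_rot"]).as_matrix()
P=ray(c,(329,320),.293);print(P,100*M.T@(P-o["position"]))
for dx in (-5,0,5,8):
  A=o["position"]+M@[dx/1000,0,0]
  far=A+M@[.02,0,0]; top=A.copy();top[2]=.293;n=top-M@[.02,0,0];f=far.copy();f[2]=.153
  print(dx,"foot far",proj(c,f),"top near",proj(c,n), "top c",proj(c,top))
im=cv2.imread("pics/w2.png")
g=cv2.cvtColor(im,cv2.COLOR_BGR2HSV);print([g[y,329].tolist() for y in range(186,200,2)],[g[y,329].tolist() for y in range(362,376,2)])
E
```

```text
[0.53138008 0.35917063 0.293     ] [ 0.43194433  0.02408195 -3.73757305]
-5 foot far [328.66633512 197.14349437] top near [328.11253474 387.33883451] top c [328.1052513  342.39603639]
0 foot far [328.66851743 189.82505114] top near [328.1107038  376.46115909] top c [328.10326534 330.57963534]
5 foot far [328.67072534 182.42080313] top near [328.10883509 365.35909902] top c [328.10123667 318.50905581]
8 foot far [328.67206255 177.93643807] top near [328.10769525 358.58725212] top c [328.09999839 311.1412685 ]
[[13, 156, 201], [13, 156, 201], [12, 123, 176], [11, 40, 128], [13, 33, 124], [12, 31, 124], [12, 31, 124]] [[3, 199, 147], [3, 198, 147], [3, 199, 147], [3, 197, 146], [8, 186, 147], [15, 170, 159], [18, 170, 168]]
```

Call:
play_rows([
  [[0,0,-2,0,0,0,0.2],[0,0,-2.3,0,0,0,0.2],[-2,0.2,0,0,0,0,0.2],[-3.8,0.4,0,0,0,0,0.2],[-3.8,0.4,0,0,0,0,0.2],[-3.8,0.4,0,0,0,0,0.2],[-3.8,0.4,0,0,0,0,0.2],[-3.8,0.4,0,0,0,0,0.2],[-3.8,0.4,0,0,0,0,0.2],[-3.8,0.4,0,0,0,0,0.2],[-3.8,0.4,0,0,0,0,0.2],[-3.8,0.4,0,0,0,0,0.2],[-3.8,0.4,0,0,0,0,0.2],[-3.8,0.4,0,0,0,0,0.2],[-3.8,0.4,0,0,0,0,0.2],[-3.8,0.4,0,0,0,0,0.2],[-3.8,0.4,0,0,0,0,0.2],[-3.8,0.4,0,0,0,0,0.2],[-3.8,0.4,0,0,0,0,0.2],[-2,0.2,0,0,0,0,0.2]],
])

```text
clock: 7.95
position: [0.4828, -0.2972, 0.2986]
tool_rot: [0.768, 0.641, -0.001, -0.001]
ft_force: [-0.5, 1.3, -2.8]
finger_gap: 0.0375
grasp_force: 50.9
```

Call:
play_rows([
  [[0,0,0,0,0,0,0.2],[0,0,0,0,0,0,0.2],[0,0,0,0,0,0,0.2]],
])

```text
clock: 8.25
position: [0.4838, -0.2933, 0.3002]
tool_rot: [0.766, 0.642, 0.0, -0.001]
ft_force: [-0.1, 0.1, -2.5]
finger_gap: 0.0374
grasp_force: 50.9
```

```bash
python3 look.py w3
```

```text
8.25 [ 0.48375891 -0.29327181  0.30017468] [[0.175, 0.985, -0.001], [0.985, -0.175, 0.001], [0.001, -0.001, -1.0]] [-0.69  0.29  0.25  1.53  0.    1.06] [[0.985, 0.165, 0.057, 0.498], [-0.175, 0.932, 0.317, -0.212], [-0.001, -0.322, 0.947, 0.47], [0.0, 0.0, 0.0, 1.0]]
red (289, 434, 105, 19) 831.0
red (303, 317, 32, 37) 203.5
(341.0, 443.0, 52.34510803222656) [ 0.45201854 -0.54419289  0.14      ] tool delta cm [-25.27372248   1.27671544  15.99551937]
```

View pics/w3.png

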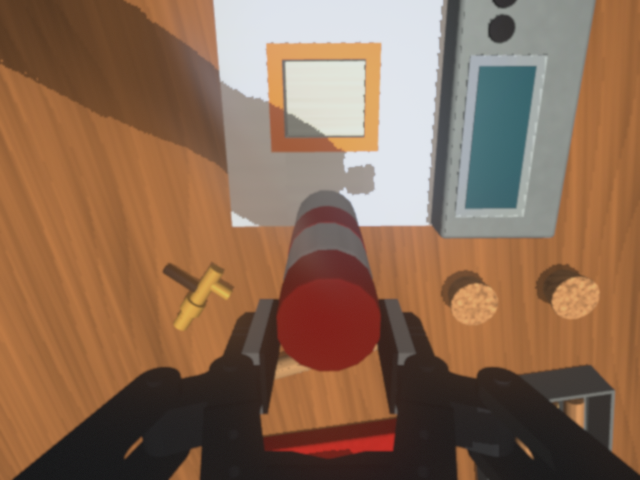

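The orange ring is at (267..380, 42..152) with its mouth at (284..366, 60..137). The console is at the right of the picture, which is the tool +y direction, as expected.

```bash
python3 - <<'E'
from h import *
o=get_obs();c=imaging.calibration("wrist");M=R.from_quat(o["tool_rot"]).as_matrix()
im=cv2.imread("pics/w3.png");m=mask(im,5,20,140,90);m[160:]=0;m[:, :255]=0;m[:,400:]=0
b=blobs(m)[0];q=cv2.approxPolyDP(cv2.convexHull(b),8,True)[:,0];print(q.tolist())
P=np.array([ray(c,p,.105) for p in q]);d=100*(P-o["position"])@M
print(P.round(4).tolist(),P.mean(0),d.round(2).tolist(),d.mean(0))
q=[(284,60),(364,60),(366,136),(285,137)];P=np.array([ray(c,p,.105) for p in q]);d=100*(P-o["position"])@M;print(P.mean(0),d.mean(0))
E
```

```text
[[378, 45], [375, 148], [273, 150], [268, 46]]
[[0.5435, -0.1846, 0.105], [0.5298, -0.2649, 0.105], [0.4427, -0.2512, 0.105], [0.4566, -0.1699, 0.105]] [ 0.49314232 -0.21766173  0.105     ] [[11.72, 3.98, 19.54], [3.58, 4.03, 19.54], [3.41, -4.78, 19.54], [11.65, -4.83, 19.55]] [ 7.58919768 -0.40194324 19.54433955]
[ 0.49417165 -0.21793288  0.105     ] [ 7.58046312 -0.295858   19.54430393]
```

Call:
play_rows([
  [[1.5,-0.1,0,0,0,0,0.2],[2,-0.1,0,0,0,0,0.2],[2,-0.1,0,0,0,0,0.2],[1.5,-0.1,0,0,0,0,0.2],[0.5,0,1,0,0,0,0.2],[0,0,2,0,0,0,0.2],[0,0,2,0,0,0,0.2],[0,0,2,0,0,0,0.2],[0,0,0.7,0,0,0,0.2],[0,0,0,0,0,0,0.2],[0,0,0,0,0,0,0.2]],
])

```text
clock: 9.4
position: [0.4933, -0.2202, 0.224]
tool_rot: [0.767, 0.642, 0.0, 0.0]
ft_force: [0.9, -0.7, -2.7]
finger_gap: 0.0375
grasp_force: 50.9
```

Call:
play_rows([
  [[0,0,0.8,0,0,0,0.2],[0,0,0.8,0,0,0,0.2],[0,0,0.8,0,0,0,0.2],[0,0,0.8,0,0,0,0.2],[0,0,0.8,0,0,0,0.2],[0,0,0,0,0,0,0.2]],
])

```text
clock: 10.0
position: [0.4917, -0.2194, 0.1816]
tool_rot: [0.767, 0.642, -0.001, -0.002]
ft_force: [-1.1, 0.7, -2.1]
finger_gap: 0.0375
grasp_force: 51.0
```

Call:
play_rows([
  [[0,0,0.8,0,0,0,0.2],[0,0,0.8,0,0,0,0.2],[0,0,0.8,0,0,0,0.2],[0,0,0.8,0,0,0,0.2],[0,0,0.8,0,0,0,0.2],[0,0,0.8,0,0,0,0.2],[0,0,0.4,0,0,0,0.2],[0,0,0,0,0,0,0.2],[0,0,0,0,0,0,0.2]],
])

```text
clock: 10.9
position: [0.4929, -0.22, 0.1313]
tool_rot: [0.767, 0.642, -0.0, -0.0]
ft_force: [-0.4, 0.1, -2.2]
finger_gap: 0.0379
grasp_force: 51.0
```

Call:
play_rows([
  [[0,0,0.2,0,0,0,0.2],[0,0,0,0,0,0,0.2],[0,0,0,0,0,0,0.2]],
])

```text
clock: 11.2
position: [0.4932, -0.2202, 0.1297]
tool_rot: [0.767, 0.642, 0.0, 0.0]
ft_force: [-0.7, 0.2, -2.0]
finger_gap: 0.0373
grasp_force: 51.0
```

Call:
play_rows([
  [[0,0,0.2,0,0,0,0.2],[0,0,0.2,0,0,0,0.2],[0,0,0,0,0,0,0.2],[0,0,0,0,0,0,0.2]],
])

```text
clock: 11.6
position: [0.4928, -0.22, 0.1252]
tool_rot: [0.767, 0.642, -0.0, -0.0]
ft_force: [-1.8, 0.7, -3.4]
finger_gap: 0.0375
grasp_force: 51.0
```

Call:
play_rows([
  [[0,0,0.15,0,0,0,0.2],[0,0,0,0,0,0,0.2],[0,0,0,0,0,0,0.2]],
])

```text
clock: 11.9
position: [0.493, -0.2201, 0.1238]
tool_rot: [0.767, 0.642, -0.0, -0.0]
ft_force: [0.5, -0.4, -2.5]
finger_gap: 0.0372
grasp_force: 51.0
```

Call:
play_rows([
  [[0,0,0.1,0,0,0,0.2],[0,0,0,0,0,0,0.2],[0,0,0,0,0,0,0.2]],
])

```text
clock: 12.2
position: [0.4932, -0.2203, 0.1235]
tool_rot: [0.767, 0.642, 0.0, 0.0]
ft_force: [-3.1, 0.9, 3.1]
finger_gap: 0.0373
grasp_force: 51.4
```

Call:
play_rows([
  [[0,0,0.1,0,0,0,0.2],[0,0,0,0,0,0,0.2],[0,0,0,0,0,0,0.2]],
])

```text
clock: 12.5
position: [0.4934, -0.2205, 0.1234]
tool_rot: [0.767, 0.642, 0.0, 0.001]
ft_force: [-3.3, 1.0, 9.6]
finger_gap: 0.0377
grasp_force: 52.2
```

The flask is on the floor. Now I release it.

Call:
play_rows([
  [[0,0,-0.1,0,0,0,0.2],[0,0,0,0,0,0,0.48],[0,0,0,0,0,0,0.52],[0,0,0,0,0,0,0.58],[0,0,0,0,0,0,0.66],[0,0,0,0,0,0,0.8],[0,0,0,0,0,0,0.9],[0,0,0,0,0,0,0.9],[0,0,0,0,0,0,0.9],[0,0,0,0,0,0,0.9]],
])

```text
clock: 13.5
position: [0.4931, -0.2201, 0.1229]
tool_rot: [0.767, 0.642, -0.0, 0.0]
ft_force: [0.1, 0.7, -0.3]
finger_gap: 0.0767
grasp_force: 0.0
```

```bash
python3 look.py w4
```

```text
13.5 [ 0.49307598 -0.22006052  0.12289223] [[0.176, 0.984, 0.0], [0.984, -0.176, -0.0], [-0.0, 0.0, -1.0]] [-0.57  0.28 -0.2   1.09 -0.    1.18] [[0.984, 0.167, 0.057, 0.508], [-0.176, 0.932, 0.318, -0.139], [-0.0, -0.323, 0.946, 0.293], [0.0, 0.0, 0.0, 1.0]]
```

View pics/w4.png

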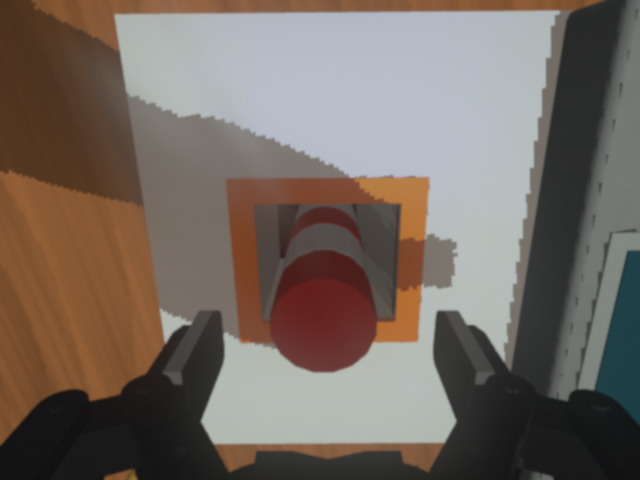

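The flask stands free in the well with its cap at (324,321), and the fingers are clear on both sides. The flap is folded down on the console side. I raise the arm.

Call:
play_rows([
  [[0,0,-0.5,0,0,0,1],[0,0,-1,0,0,0,1],[0,0,-2,0,0,0,1],[0,0,-3,0,0,0,1],[0,0,-3,0,0,0,1],[0,0,-3,0,0,0,1],[0,0,-2,0,0,0,1],[0,0,0,0,0,0,1],[0,0,0,0,0,0,1],[0,0,0,0,0,0,1]],
])

```text
clock: 14.55
position: [0.4926, -0.2198, 0.2669]
tool_rot: [0.767, 0.642, -0.0, -0.001]
ft_force: [-0.6, 0.3, 0.1]
finger_gap: 0.0857
grasp_force: 0.0
```

```bash
python3 - <<'E'
from h import *
c=imaging.calibration("scene");im=imaging.read_camera("scene");w=imaging.read_camera("wrist")
cv2.imwrite("pics/f.png",np.hstack([cv2.resize(im[150:390,0:480],(400,200)),cv2.resize(w,(400,300))[100:300]]))
E
```

```text
(no output)
```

View pics/f.png

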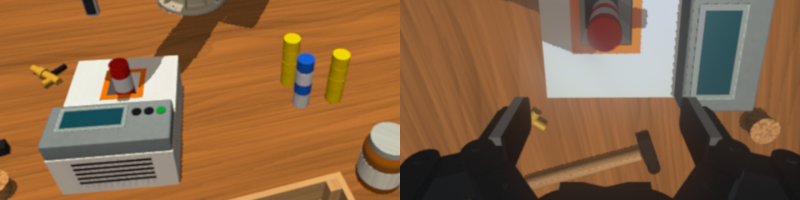

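The red flask stands seated at (122,75) in the left picture, and the blue one is undisturbed at (303,80). One quick tilt check before I hand in.

```bash
python3 - <<'E'
from h import *
for n in("scene","wrist"):
    c=imaging.calibration(n);im=imaging.read_camera(n)
    m=mask(im,0,4,150,60)|mask(im,176,179,150,60)
    for b in blobs(m,40)[:3]: print(n,cv2.boundingRect(b))
    for z in (.16,.145,.13,.105): print(z,proj(c,[.4935,-.219,z]).round(0))
E
```

```text
scene (131, 220, 25, 26)
0.16 [141. 225.]
0.145 [143. 232.]
0.13 [145. 238.]
0.105 [148. 249.]
wrist (306, 190, 35, 20)
0.16 [330. 216.]
0.145 [330. 210.]
0.13 [330. 205.]
0.105 [330. 197.]
```

```bash
python3 -c "
from bench import env
print(env.hand_in())"
```

```text
the job is handed in; nothing more can be done
None
```

The red-capped flask stands upright on the floor of the well with the flap held open, the blue-capped flask was left where it stood, and the job was handed in after about 15 s of robot time; the hand-in gave no verdict.

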